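# Load the full printer cartridge

### The arm

A 7-joint arm with a two-finger parallel gripper is mounted at the origin on the work surface. World frame = base frame: x ahead of the robot, y to its left, z up, the work surface at z = 0. Lengths are in mm, angles in rad, forces in N, time in s.
With the tool pointing down it reaches from about 425 to 875 mm from the base axis. Payload 9.9 kg.
Tool frame: the origin (TCP) lies on the centre line of the jaws, within the pads' length; the fingertips stand 25 mm ahead of it and the grasp point (between the pads) lies 6 mm ahead of it (ctrl.tips_ahead is the distance from the TCP to the fingertips, in mm); z points along the fingers, y is the line along which they close (so a half turn about z gives the same grasp; the last joint's range is limited). The gripper opens to 85 mm and grips with 20 to 120 N. Pads are 22 mm wide; open, the fingers measure 114 mm over their backs; the gripper's body (76 mm by 85 mm) begins 54 mm behind the grasp point. The pads swing forward as they close: fully open they stand 13 mm farther back than shut.
Start: joints at [1.102, 0.576, 0.025, 1.437, -0.015, 1.129, -0.057], TCP at [253.382, -625.642, 256.289] pointing down, gripper open.
Joint ranges: [-2.76, 2.76], [-0.34, 2.15], [-1.52, 1.57], [0.19, 2.46], [-1.09, 4.23], [0.17, 1.99], [-2.82, 2.82]. Speed limits (rad/s): [2.22, 2.22, 3.01, 3.01, 3.14, 3.14, 3.14].

### API

Orientations are given as a unit quaternion [x, y, z, w].
In Python, from station import ctrl gives the robot as it stands.
- The arm moves only by the shell command python3 -m handwheel 'ROWS' [OPENING]. ROWS is JSON, a list of rows, each an object with "delta_pos": the shift along the tool's x, y, z in m, a list of three; "roll": the turn about the tool's z in units of 6 degrees (1.0 is 6 degrees). In form: [{"delta_pos": [tx, ty, tz], "roll": roll}, ...]. A call has 1 to 10 rows; each row is the pose to reach, as a shift and turn from the pose commanded when the call began, along the tool's axes at that moment; what a row does not reach only later rows make up. A row lasts 1/8 s, in which the tool goes at most 62.5 mm and 10.7 degrees, less where a joint would pass 70% of its speed; a pose out of reach is approached as far as the arm can. A call with a gripper value outside its range is refused whole. OPENING is the opening, from 0 (shut) to 1 (fully open), set as the call begins (- or left out, the last holds). The fingers move at their own pace and stop on an object; the grip force is fixed at half the most. Time passes only in rows, so rows that repeat a pose let the fingers close. It gives the time, the measured TCP pose, the force, the opening and the grip force at its end, in the units of the state.
- ctrl.state(): the state, without advancing time (a new reading comes with each control period).
- ctrl.capture(name): name is "scene" or "side" or "wrist"; returns a dict with "pixels" (480x640x3 uint8, red, green, blue), "depth" (480x640 float32, mm along the optical axis (not along the pixel's ray), 0 where there is no reading), "camera_matrix" (3x3 intrinsics, pixels), "position" and "rotation" of the camera in the world. Camera axes: x right, y up, looking along -z (the intrinsics and any distortion apply to the point x, -y, -z); pixel columns grow to the right and rows downward; lengths in mm; the calibration is good to about 2 mm. A picture is of the moment at which its call begins.
- ctrl.sign_off(): hands the job in; it is judged then, once.
Trained networks look in a picture, given as the dict that the camera call returned (one of the last four; its "shot" number tells which), for a name from the list of things; names that differ only in an ending like _2 or _b are one class to them, and where a whole thing is asked for, a point or a joint stands for the part that bears it (a point fixed in the world has none). Each returns a list of dicts, best first, with "p" (0 to 1); they miss things now and then, are a little off and sometimes report something else, mostly with a low value. They report only what shows in the picture. A call takes as long as a camera call.
- ctrl.recognise(picture, name): "location" ([column, row] in pixels, amid what is visible of it).
The state is a dict: "time_s": time; "qpos": joint angles; "dq": joint speeds; "joint_torque": joint torques, N m; "ee_pos": TCP position; "ee_rot": TCP orientation; "ft_force": force on the tool from outside, world axes, zero at the start; "moment": the same for the moment, N m; "finger_gap": finger opening in mm; "finger_force": force on a finger pad.
Only numpy, scipy, OpenCV 4.12 (cv2) and the standard library are available. Lean on these libraries where they do the work, as an engineer would, in place of code of your own. Each camera call takes 0.05 s, during which the arm holds its last target. There are 200 camera calls.

### The job

Two look-alike printer cartridges stand on the blue tray, one full and one nearly empty: lift each clear of the tray in turn, first the one nearer the black ink dock, then the other, to feel which is heavier. Put the heavier one upright into the dock's well and push it down with the gripper until the orange seat under it is fully down at its stop, gently (never more than 40 N), then let go. Leave the lighter one standing upright on the tray and leave the other things on the desk undisturbed.

Things in the scene. Friction and masses are not known exactly. Their poses are not given: they have to be found in the camera images.
- cart_k_mid (a point): closed rigid printer cartridge, grey with a yellow band, upright box 66 (its x) by 40 (its y) by 110 mm tall; this point is its centre, 55 mm above its underside. This is the one farther from the dock. One of the two is full (0.48 to 0.57 kg), the other nearly empty (0.16 to 0.20 kg), at random and not to be seen. Grip it across the 40 mm in its top 45 mm; it fits the dock either way round
- cart_m_mid (a point): closed rigid printer cartridge, grey with a yellow band, upright box 66 (its x) by 40 (its y) by 110 mm tall; this point is its centre, 55 mm above its underside. This is the one nearer to the dock. One of the two is full (0.48 to 0.57 kg), the other nearly empty (0.16 to 0.20 kg), at random and not to be seen. Grip it across the 40 mm in its top 45 mm; it fits the dock either way round
- tray: fixed flat blue tray, 150 (x) by 250 (y) by 5 mm thick, on which both cartridges stand side by side along its y, about 130 mm apart; origin at the centre of its underside, on the desk (z = 0)
- dock_mouth (a point): centre of the mouth of the fixed black ink dock (140 in x by 100 in y by 58 mm tall, on the desk), level with its top. The well below is 69 (x) by 43 mm (y), 1.5 mm clear of a cartridge on each side, with a white 45 degree lead-in 8 mm wide and deep round the mouth. An orange seat 22 to 37 mm down (it varies, unmeasured: feel for it) takes the cartridge's underside
- seat (a joint): how far the dock's orange seat is pushed down (m): 0 at the top, 0.015 at its hard stop; starts at 0 to 0.003. Stiff friction, no spring: it moves under about 11 N in all, more than a full cartridge's weight, and stays where it is left. Press slowly: the force climbs fast at the stop
- bell_a: terracotta bell ornament, 48 mm across, 70 mm tall, standing on the tray's far edge between the cartridges; leave it alone; origin at the centre of its underside
- bell_b: wooden bell ornament, 48 mm across, 70 mm tall, on the far side of the desk; leave it alone; origin at the centre of its underside
- tape: roll of clear tape lying flat, 52 mm across, 20 mm tall, beside the dock on the tray's side; leave it alone; origin at the centre of its underside
- glue: white glue bottle with red cap, 40 mm across, 110 mm tall; leave it alone; origin at the centre of its underside
- horse: toy wooden horse, 140 mm long, 155 mm tall; leave it alone; origin at the centre of its underside
- stapler: red and black stapler, 130 by 35 mm, 50 mm tall; leave it alone; origin at the centre of its underside
- mug: blue mug, 80 mm across, 90 mm tall, handle on its +y side; leave it alone; origin at the centre of its underside

How it is judged (in metres and radians):
On the way, in this order (a step that is already met when the one before it is completed fails the run):
1. the cartridge nearer the dock has been lifted at least 12 mm clear of the tray by the gripper (height (world z) of cart_m_mid above 0.072 m and contact force between the fingers and cart_m above 1 N), for 0.2 s.
2. then the other one has been lifted so, with the first standing on the tray again (height (world z) of cart_k_mid above 0.072 m and contact force between the fingers and cart_k above 1 N and height (world z) of cart_m_mid below 0.064 m), for 0.2 s.
3. a cartridge is pressed down in the dock by the gripper until the seat is within 1.5 mm of its stop (value of joint seat above 0.0135 m and ((horizontal distance between cart_k_mid and dock_mouth below 0.006 m and contact force between any of the fingers, the arm and cart_k above 1 N) or (horizontal distance between cart_m_mid and dock_mouth below 0.006 m and contact force between any of the fingers, the arm and cart_m above 1 N))), for 0.1 s.
At the end, for the whole second after the job is handed in: The heavier cartridge (its rest load on the seat above 3.3 N) is at rest in the dock, within 6 mm of centre, tilt under 0.08 rad, the seat within 1.5 mm of its stop; the other is at rest on the tray, upright within 0.08 rad, its centre over the tray; both released (value of joint seat above 0.0135 m and ((contact force between cart_k and seat above 3.3 N and horizontal distance between cart_k_mid and dock_mouth below 0.006 m and z of cart_k_mid in the frame of dock_mouth below 0.022 m and angle between each of cart_k_mid, cart_m_mid's own z axis and vertical below 0.08 rad and linear speed of each of cart_k, cart_m below 0.02 m/s and height (world z) of cart_m_mid between 0.056 and 0.064 m and x of cart_m_mid in the frame of tray between -0.075 and 0.075 m and y of cart_m_mid in the frame of tray between -0.125 and 0.125 m) or (contact force between cart_m and seat above 3.3 N and horizontal distance between cart_m_mid and dock_mouth below 0.006 m and z of cart_m_mid in the frame of dock_mouth below 0.022 m and angle between each of cart_m_mid, cart_k_mid's own z axis and vertical below 0.08 rad and linear speed of each of cart_m, cart_k below 0.02 m/s and height (world z) of cart_k_mid between 0.056 and 0.064 m and x of cart_k_mid in the frame of tray between -0.075 and 0.075 m and y of cart_k_mid in the frame of tray between -0.125 and 0.125 m))); the robot touches nothing.
It fails at once if a cartridge is pressed against the dock or its seat with more than 40 N (contact force between any of cart_k, cart_m and dock above 40 N or contact force between any of cart_k, cart_m and seat above 40 N).
It fails at once if a cartridge tips by more than 0.5 rad (angle between any of cart_k_mid, cart_m_mid's own z axis and vertical above 0.5 rad).
It fails at once if another thing on the desk is moved by more than 20 mm (distance of any of bell_a, bell_b, tape, glue, horse, stapler, mug from where it was at the start of the episode above 0.02 m).
It also fails if it takes over 72 s, if anything falls off the work surface, if the arm or the gripper's body presses on something with over 40 N, if the wrist force passes 120 N, or if a joint passes its speed limit or range.

## Working session

There is one attempt and no reset: what is moved stays moved. The work goes in short steps, Python scripts to look and compute and a shell command to move; the robot and the scene stay as the last step left them, time stands still between calls to the robot, and variables do not carry over. Pictures are saved under pics/ and viewed, at most 10 in all, crops included, and the job is handed in when it is done.

```bash
mkdir -p pics
cat > h.py <<'E'
import numpy as np, cv2
from station import ctrl
from scipy.spatial.transform import Rotation as R
def cam(n):
    p=ctrl.capture(n); return p
def rot(p):
    r=np.array(p["rotation"],float)
    return r if r.shape==(3,3) else R.from_quat(r).as_matrix()
def world(p,u,v,d=None):
    K=np.array(p["camera_matrix"]); d=p["depth"][int(v),int(u)] if d is None else d
    c=np.array([(u-K[0,2])/K[0,0]*d,-(v-K[1,2])/K[1,1]*d,-d]); return rot(p)@c+np.array(p["position"])
def cloud(p):
    K=np.array(p["camera_matrix"]); v,u=np.mgrid[:480,:640]; d=p["depth"]
    c=np.stack([(u-K[0,2])/K[0,0]*d,-(v-K[1,2])/K[1,1]*d,-d],-1); return c@rot(p).T+np.array(p["position"])
def save(p,n): cv2.imwrite(f"pics/{n}.png",p["pixels"][:,:,::-1])
E
python3 - <<'E'
from h import *
np.set_printoptions(precision=1,suppress=True)
print(ctrl.state())
ims=[]
for n in("scene","side"):
    p=cam(n);ims.append(p["pixels"]);print(n,p["position"],p["rotation"],p["camera_matrix"],[k for k in p])
    for t in("cart_k_mid","tray","dock_mouth","seat","bell_a","tape","glue","horse","stapler","mug"):
        try:
            for r in ctrl.recognise(p,t)[:3]:
                u,v=r["location"];print(t,round(r["p"],2),[int(u),int(v)],world(p,u,v))
        except Exception as e: print(t,e)
cv2.imwrite("pics/a.png",cv2.resize(np.vstack(ims)[:,:,::-1],(448,600)) if 0 else cv2.resize(np.hstack(ims)[:,:,::-1],(800,300)))
cv2.imwrite("pics/scene.png",ims[0][:,:,::-1]);cv2.imwrite("pics/side.png",ims[1][:,:,::-1])
E
```

```text
{'time_s': 0.0, 'qpos': array([ 1.1,  0.6,  0. ,  1.4, -0. ,  1.1, -0.1]), 'dq': array([-0.,  0.,  0., -0.,  0., -0.,  0.]), 'joint_torque': array([ -0. , -76.6,   2.2, -28.6,   0. ,   0. ,  -0. ]), 'ee_pos': array([ 253.2, -625.2,  255.4]), 'ee_rot': array([ 1. ,  0.2, -0. , -0. ]), 'ft_force': array([-0.9,  0.5,  0.4]), 'moment': array([0., 0., 0.]), 'finger_force': 0.0, 'finger_gap': 84.95101703171785}
scene [1132.6  629.6  945.8] [0.1 0.3 0.9 0.3] [[588.1   0.  310.9]
 [  0.  588.1 241.9]
 [  0.    0.    1. ]] ['pixels', 'depth', 'camera_matrix', 'position', 'rotation', 'shot']
cart_k_mid 0.62 [241, 153] [ 577.5 -201.8   98. ]
tray 0.74 [259, 213] [ 617.8 -101.    11.1]
dock_mouth 0.89 [411, 284] [535.7 261.2  33.3]
seat 0.59 [415, 275] [512.9 250.7  32.6]
bell_a 0.76 [237, 198] [ 638.6 -148.9   37.9]
bell_a 0.74 [259, 279] [744.9  56.7  41.9]
tape 0.66 [376, 258] [513.4 152.4  -1.7]
tape 0.34 [413, 275] [514.9 247.4  30.7]
glue 0.68 [313, 335] [768.1 232.2  71.9]
glue 0.43 [275, 187] [594.4 -70.1  97.2]
horse 0.95 [157, 175] [ 747.7 -276.7   88.2]
horse 0.62 [241, 155] [ 576.3 -
[... 152 characters left out ...]
2.2   0.  315.2]
 [  0.  472.2 234.5]
 [  0.    0.    1. ]] ['pixels', 'depth', 'camera_matrix', 'position', 'rotation', 'shot']
cart_k_mid 0.72 [289, 339] [ 560.  -244.3   88.3]
tray 0.92 [293, 371] [ 564.5 -245.2    2.1]
dock_mouth 0.68 [264, 213] [519.4 200.6  55.7]
seat 0.51 [399, 357] [ 738.1 -305.7   99.9]
seat 0.39 [318, 329] [ 619.  -174.5   31.6]
seat 0.38 [257, 211] [501.2 206.4  59.1]
bell_a 0.81 [359, 263] [732.1  23.1  26.4]
bell_a 0.76 [318, 328] [ 618.2 -172.6   33.6]
tape 0.74 [266, 239] [521.9 166.9  -1.2]
glue 0.9 [357, 208] [754.4 197.4  59.9]
horse 0.58 [398, 357] [ 737.3 -304.6   97.5]
stapler 0.84 [369, 303] [ 728.  -122.2   41.3]
mug 0.95 [286, 161] [586.2 432.   76.8]
```

View pics/scene.png

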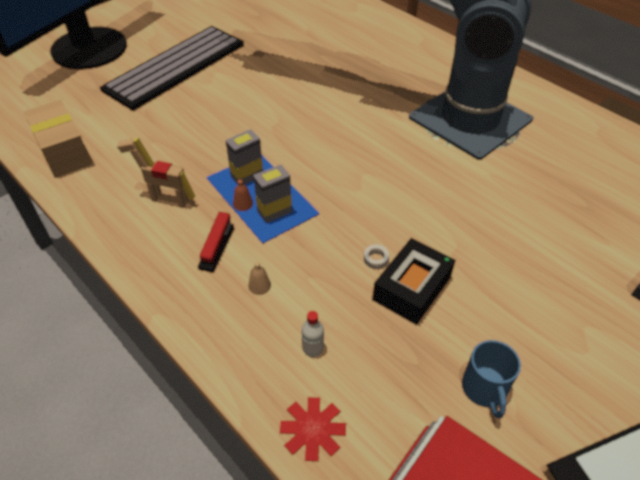

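View pics/side.png

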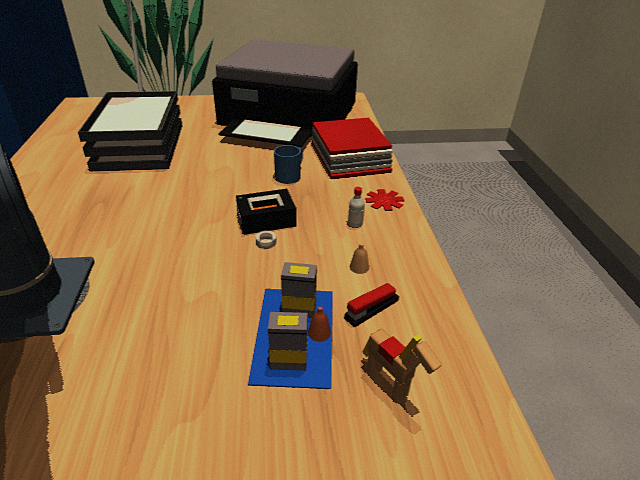

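The scene view shows the two cartridges on the tray at (243,155) and (272,193), with the terracotta bell at (242,195). The dock is at (413,280) and the tape at (376,256). The side view agrees: cartridges at (288,340) and (299,288), dock at (266,211). Next I'll fit the top faces from the depth data.

Run:
```python
from h import *
np.set_printoptions(precision=1,suppress=True)
for n in("scene","side"):
    p=cam(n);W=cloud(p);z=W[...,2]
    def fit(nm,x0,x1,y0,y1,z0,z1):
        m=(W[...,0]>x0)&(W[...,0]<x1)&(W[...,1]>y0)&(W[...,1]<y1)&(z>z0)&(z<z1)
        q=W[m]; 
        if len(q)<5: print(n,nm,len(q));return
        r=cv2.minAreaRect(q[:,:2].astype(np.float32)); print(n,nm,len(q),"c",np.array(r[0]),"size",np.array(r[1]),"ang",round(r[2],1),"zmed",np.median(q[:,2]),"pct",np.percentile(q[:,0],[1,99]),np.percentile(q[:,1],[1,99]))
    fit("k",500,640,-300,-140,107,130)
    fit("m",500,640,-139,-20,107,130)
    fit("dock",420,640,170,330,50,70)
    fit("bellA",600,660,-200,-100,20,90)
    fit("tape",480,560,120,185,12,30)
    fit("horse",660,800,-400,-200,30,200)
    b=(p["pixels"][...,2]>120)&(p["pixels"][...,0]<80)&(W[...,1]<20)&(W[...,1]>-330)&(z<20)&(W[...,0]>400)
    q=W[b];r=cv2.minAreaRect(q[:,:2].astype(np.float32));print("tray",r,np.median(q[:,2]))
```

```text
scene k 466 c [ 559.7 -222.5] size [47.1 68.1] ang 82.4 zmed 115.71189969381749 pct [527.1 593.5] [-244.7 -197.9]
scene m 539 c [587.8 -90.3] size [46.1 67.6] ang 79.7 zmed 115.86586413471866 pct [554.8 622.8] [-114.   -64.3]
scene dock 2611 c [522.  252.8] size [145.9 101.7] ang 11.2 zmed 58.77436255799853 pct [451.1 597.9] [197.5 311.9]
scene bellA 407 c [ 619.3 -138.4] size [34.6 69.1] ang 26.7 zmed 45.854432952837215 pct [608.6 642.5] [-166.2 -101.3]
scene tape 341 c [521.9 153.4] size [51.9 52. ] ang 75.1 zmed 20.165932360313832 pct [497.2 546.9] [129.9 179.3]
scene horse 1797 c [ 739.8 -294.9] size [ 38.1 158.9] ang 28.8 zmed 99.5991454059781 pct [700.7 782.1] [-354.1 -228.4]
tray ((574.5029907226562, -148.7207489013672), (248.35430908203125, 146.96998596191406), 82.2249984741211) 6.072465509874519
side k 762 c [ 557.7 -222.8] size [43.3 66.3] ang 83.2 zmed 114.16410547889126 pct [525.1 590.5] [-245.9 -201.3]
side m 550 c [586.6 -89.9] size [44.6 66.3] ang 76.8 zmed 114.2433716315308 pct [552.5 620.2] [-115.9  -66.6]
side dock 1034 c [522.3 252. ] size [140.9 108.2] ang 11.4 zmed 56.90844607694714 pct [449.9 595.5] [191.6 308. ]
side bellA 614 c [ 614.5 -142.7] size [38.7 76.1] ang 21.8 zmed 47.55243671121383 pct [600.7 638.5] [-177.1 -101.9]
side tape 195 c [518.  152.6] size [50.4 53.6] ang 32.0 zmed 18.2925643834501 pct [495.9 545.2] [125.3 175.4]
side horse 2457 c [ 738.8 -295.7] size [ 34.2 155.3] ang 29.8 zmed 99.87187312009542 pct [698.4 778.7] [-362.1 -239. ]
tray ((572.1708374023438, -152.28207397460938), (251.8706817626953, 148.52670288085938), 82.23706817626953) 4.290032884596087
```

```bash
cat >> h.py <<'E'
def go(x,y,z,yaw):
    """delta in tool axes (m) and roll (units of 6 deg) to put TCP at x,y,z mm, jaw line (tool y) parallel to cartridge y at yaw deg"""
    s=ctrl.state(); T=R.from_quat(s["ee_rot"]).as_matrix()
    d=T.T@(np.array([x,y,z])-s["ee_pos"])/1000
    a=np.radians(yaw); Y=T.T@np.array([-np.sin(a),np.cos(a),0])
    r=np.degrees(np.arctan2(-Y[0],Y[1])); r=(r+90)%180-90
    print("ee",np.round(s["ee_pos"],1),"zaxis",np.round(T[:,2],3),"t",s["time_s"],"F",np.round(s["ft_force"],1),"gap",round(s["finger_gap"],1))
    print("delta",np.round(d,4),"roll",round(r/6,3),"dist",np.linalg.norm(d))
E
python3 -c "
from h import *
go(587,-90,200,-11)"
```

```text
ee [ 253.4 -625.6  256.3] zaxis [-0.  0. -1.] t 1.2 F [-0.4 -0.5 -0.1] gap 85.1
delta [ 0.5103 -0.3712  0.0563] roll 5.508 dist 0.6335457513742871
```

```bash
python3 -m handwheel '[{"delta_pos":[0.5103,-0.3712,0.0],"roll":5.508},{"delta_pos":[0.5103,-0.3712,0.0],"roll":5.508},{"delta_pos":[0.5103,-0.3712,0.0],"roll":5.508},{"delta_pos":[0.5103,-0.3712,0.0],"roll":5.508},{"delta_pos":[0.5103,-0.3712,0.0],"roll":5.508},{"delta_pos":[0.5103,-0.3712,0.0],"roll":5.508},{"delta_pos":[0.5103,-0.3712,0.0],"roll":5.508},{"delta_pos":[0.5103,-0.3712,0.0],"roll":5.508},{"delta_pos":[0.5103,-0.3712,0.0],"roll":5.508},{"delta_pos":[0.5103,-0.3712,0.0],"roll":5.508}]' 1
python3 -m handwheel '[{"delta_pos":[0,0,0],"roll":0},{"delta_pos":[0,0,0],"roll":0},{"delta_pos":[0,0,0],"roll":0}]'
python3 - <<'E'
from h import *
go(587,-90,200,-11)
p=cam("wrist");save(p,"w1");print(p["position"])
print(p["depth"][::60,::80].astype(int))
for t in("cart_m_mid","tray","bell_a"):
    for r in ctrl.recognise(p,t)[:3]:
        u,v=r["location"];print(t,round(r["p"],2),[int(u),int(v)],world(p,u,v))
E
```

```text
time_s: 2.45
ee_pos: [584.8, -93.4, 256.6]
ee_rot: [0.995, -0.096, 0.0, 0.0]
ft_force: [1.2, -1.3, 0.4]
finger_gap: 85.1
finger_force: 0.0
time_s: 2.82
ee_pos: [583.2, -96.9, 256.4]
ee_rot: [0.995, -0.097, -0.0, 0.0]
ft_force: [-0.4, -0.9, 0.3]
finger_gap: 85.4
finger_force: 0.0
ee [583.2 -96.9 256.4] zaxis [-0.    -0.001 -1.   ] t 2.825 F [-0.4 -0.9  0.3] gap 85.4
delta [ 0.0024 -0.0076  0.0564] roll -0.024 dist 0.057000520991552416
[ 658.41341627 -111.80116125  374.75996573]
[[327 327 327 295 326 327 272 327]
 [341 342 341 340 297 339 342 341]
 [356 356 355 357 356 356 352 356]
 [374 374 372 374 288 366 302 372]
 [391 390 390 392 272 385 270 391]
 [357 389 411 410 411 412 412 413]
 [397 418 111 436 434 434 110 434]
 [ 86  95  81 458 460 457  80  93]]
cart_m_mid 0.64 [307, 220] [594.99556074 -90.61667789 116.51264957]
tray 0.74 [375, 179] [ 595.11577569 -154.06951788    6.57615825]
bell_a 0.7 [126, 62] [730.36629257  28.29630785  45.21771832]
bell_a 0.68 [377, 153] [ 624.86196852 -151.65299381   64.26413386]
```

View pics/w1.png

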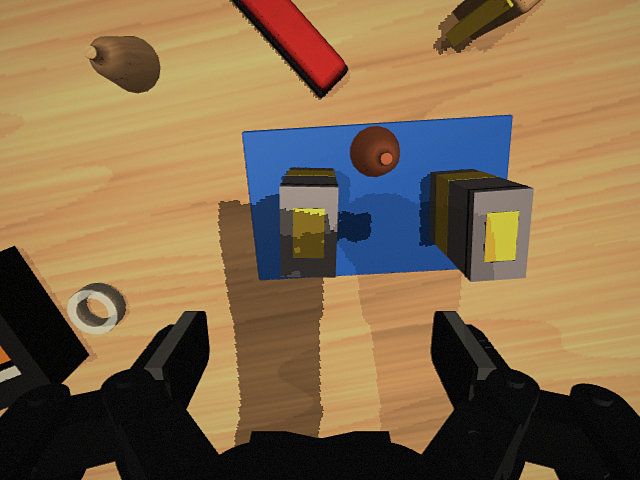

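The wrist view shows m's top at (308,230), k at (498,232), the bell at (376,152) and the fingers at (180,350) and (460,350). I'll fit both tops from this near view.

```bash
cat >> h.py <<'E'
def top(p,x0,x1,y0,y1,z0=108,z1=125):
    W=cloud(p);z=W[...,2];m=(W[...,0]>x0)&(W[...,0]<x1)&(W[...,1]>y0)&(W[...,1]<y1)&(z>z0)&(z<z1)&(p["depth"]>150)
    m=cv2.erode(m.astype(np.uint8),np.ones((3,3)))>0
    q=W[m];r=cv2.minAreaRect(q[:,:2].astype(np.float32));print("top",len(q),np.round(r[0],1),np.round(r[1],1),round(r[2],2),"z",round(np.median(q[:,2]),1))
E
python3 - <<'E'
from h import *
p=cam("wrist"); top(p,530,640,-139,-40); top(p,500,630,-280,-170)
go(587,-90,200,-11)
E
```

```text
top 4760 [586.  -89.4] [38.6 66. ] 77.81 z 115.8
top 5079 [ 557.5 -221.4] [40.4 66.3] 83.16 z 115.8
ee [583.6 -95.9 256.5] zaxis [ 0. -0. -1.] t 3.075 F [-0.   0.  -0.6] gap 85.3
delta [ 0.0022 -0.0065  0.0565] roll -0.012 dist 0.05687449505477003
```

```bash
python3 -m handwheel '[{"delta_pos":[0.0017,-0.0067,0.03],"roll":0.155},{"delta_pos":[0.0017,-0.0067,0.07],"roll":0.155},{"delta_pos":[0.0017,-0.0067,0.11],"roll":0.155},{"delta_pos":[0.0017,-0.0067,0.14],"roll":0.155},{"delta_pos":[0.0017,-0.0067,0.1565],"roll":0.155},{"delta_pos":[0.0017,-0.0067,0.1565],"roll":0.155},{"delta_pos":[0.0017,-0.0067,0.1565],"roll":0.155}]' 1
python3 -c "
from h import *
go(586.5,-89.7,100,-12)"
```

```text
time_s: 3.95
ee_pos: [587.5, -89.1, 100.9]
ee_rot: [0.995, -0.104, 0.001, -0.0]
ft_force: [-0.2, 0.1, 0.2]
finger_gap: 85.4
finger_force: 0.0
ee [587.5 -89.1 100.9] zaxis [ 0.002 -0.    -1.   ] t 3.95 F [-0.2  0.1  0.2] gap 85.4
delta [-0.0009  0.0008  0.0009] roll 0.009 dist 0.0014881617671361786
```

```bash
python3 -m handwheel '[{"delta_pos":[0,0,0],"roll":0},{"delta_pos":[0,0,0],"roll":0},{"delta_pos":[0,0,0],"roll":0},{"delta_pos":[0,0,0],"roll":0},{"delta_pos":[0,0,0],"roll":0},{"delta_pos":[0,0,0],"roll":0}]' 0
python3 -m handwheel '[{"delta_pos":[0,0,-0.006],"roll":0},{"delta_pos":[0,0,-0.015],"roll":0},{"delta_pos":[0,0,-0.025],"roll":0},{"delta_pos":[0,0,-0.025],"roll":0},{"delta_pos":[0,0,-0.025],"roll":0},{"delta_pos":[0,0,-0.025],"roll":0},{"delta_pos":[0,0,-0.025],"roll":0},{"delta_pos":[0,0,-0.025],"roll":0}]'
python3 - <<'E'
from h import *
for i in range(4):
    cam("side"); print(ctrl.state()["ft_force"],ctrl.state()["finger_force"],ctrl.state()["moment"])
p=cam("side"); top(p,520,650,-150,-40,125,155); go(586.5,-89.7,100,-12)
E
```

```text
time_s: 4.7
ee_pos: [587.1, -89.1, 100.5]
ee_rot: [0.995, -0.104, 0.0, 0.0]
ft_force: [-1.7, -1.4, 6.1]
finger_gap: 39.6
finger_force: 60.7
time_s: 5.7
ee_pos: [586.7, -88.9, 124.6]
ee_rot: [0.995, -0.104, -0.0, 0.0]
ft_force: [0.7, -0.6, -5.2]
finger_gap: 39.3
finger_force: 61.2
[-0.75999624  0.15297066 -6.30812321] 61.19498759508133 [-0.01888813 -0.00500895  0.04122759]
[-0.11023073 -0.31042042 -5.11269774] 61.19606539607048 [-0.0188675  -0.06742568  0.00036382]
[ 0.46452299 -0.40087633 -4.87087216] 61.19482710957527 [-0.00916102  0.01837782  0.04262968]
[-0.03972259  0.250982   -5.49449394] 61.19576767086983 [0.03202273 0.0138258  0.05039145]
top 230 [ 583.7 -106.8] [68.4 63. ] 80.22 z 138.3
ee [586.8 -88.9 124.8] zaxis [-0.  0. -1.] t 5.95 F [-0.4 -0.3 -4.7] gap 39.6
delta [-0.0001  0.0008  0.0248] roll 0.011 dist 0.024792439814984493
```

m pulls about 5.2 N, so it looks like the full one. I'll set it back and lift k.

```bash
python3 -m handwheel '[{"delta_pos":[0,0,0.008],"roll":0},{"delta_pos":[0,0,0.016],"roll":0},{"delta_pos":[0,0,0.021],"roll":0},{"delta_pos":[0,0,0.0235],"roll":0},{"delta_pos":[0,0,0.0245],"roll":0},{"delta_pos":[0,0,0.0245],"roll":0},{"delta_pos":[0,0,0.0245],"roll":0}]'
python3 -m handwheel '[{"delta_pos":[0,0,0],"roll":0},{"delta_pos":[0,0,0],"roll":0},{"delta_pos":[0,0,0],"roll":0},{"delta_pos":[0,0,0],"roll":0},{"delta_pos":[0,0,-0.03],"roll":0},{"delta_pos":[0,0,-0.08],"roll":0},{"delta_pos":[0,0,-0.1],"roll":0},{"delta_pos":[0,0,-0.1],"roll":0},{"delta_pos":[0,0,-0.1],"roll":0}]' 1
python3 - <<'E'
from h import *
p=cam("side"); top(p,520,650,-150,-40)
p=cam("scene"); top(p,520,650,-150,-40)
go(558,-222,200,-7)
E
```

```text
time_s: 6.82
ee_pos: [586.8, -89.0, 100.5]
ee_rot: [0.995, -0.104, 0.0, 0.0]
ft_force: [-1.6, -0.4, -0.9]
finger_gap: 39.2
finger_force: 61.4
time_s: 7.95
ee_pos: [586.3, -88.8, 199.4]
ee_rot: [0.995, -0.104, -0.001, -0.0]
ft_force: [-0.9, -0.2, -0.0]
finger_gap: 85.4
finger_force: 0.0
top 408 [586.2 -91.5] [41.  62.1] 76.82 z 114.3
top 404 [589.1 -87.7] [41.9 65.1] 77.75 z 116.0
ee [586.2 -88.8 199.1] zaxis [-0.002  0.    -1.   ] t 8.05 F [ 0.4  0.4 -0.4] gap 85.0
delta [-0.      0.1362 -0.0009] roll -0.821 dist 0.13616878227213397
```

```bash
python3 -m handwheel '[{"delta_pos":[0,0.05,0],"roll":-0.4},{"delta_pos":[0,0.1,0],"roll":-0.82},{"delta_pos":[0,0.1362,0],"roll":-0.82},{"delta_pos":[0,0.1362,0],"roll":-0.82},{"delta_pos":[0,0.1362,0.03],"roll":-0.82},{"delta_pos":[0,0.1362,0.06],"roll":-0.82},{"delta_pos":[0,0.1362,0.085],"roll":-0.82},{"delta_pos":[0,0.1362,0.099],"roll":-0.82},{"delta_pos":[0,0.1362,0.099],"roll":-0.82},{"delta_pos":[0,0.1362,0.099],"roll":-0.82}]' 1
python3 -m handwheel '[{"delta_pos":[0,0,0],"roll":0},{"delta_pos":[0,0,0],"roll":0},{"delta_pos":[0,0,0],"roll":0},{"delta_pos":[0,0,0],"roll":0},{"delta_pos":[0,0,0],"roll":0},{"delta_pos":[0,0,0],"roll":0}]' 0
python3 -m handwheel '[{"delta_pos":[0,0,-0.006],"roll":0},{"delta_pos":[0,0,-0.015],"roll":0},{"delta_pos":[0,0,-0.025],"roll":0},{"delta_pos":[0,0,-0.025],"roll":0},{"delta_pos":[0,0,-0.025],"roll":0},{"delta_pos":[0,0,-0.025],"roll":0},{"delta_pos":[0,0,-0.025],"roll":0},{"delta_pos":[0,0,-0.025],"roll":0}]'
python3 - <<'E'
from h import *
for i in range(4):
    cam("side"); print(ctrl.state()["ft_force"],ctrl.state()["finger_force"])
E
```

```text
time_s: 9.3
ee_pos: [559.2, -222.1, 102.0]
ee_rot: [0.998, -0.061, 0.001, 0.0]
ft_force: [0.4, 1.1, -1.0]
finger_gap: 85.5
finger_force: 0.0
time_s: 10.05
ee_pos: [559.0, -222.2, 101.9]
ee_rot: [0.998, -0.061, 0.001, 0.0]
ft_force: [-0.4, 1.0, 6.3]
finger_gap: 39.3
finger_force: 61.0
time_s: 11.05
ee_pos: [558.6, -222.1, 126.1]
ee_rot: [0.998, -0.061, -0.0, -0.0]
ft_force: [-0.8, -0.3, -2.4]
finger_gap: 39.2
finger_force: 60.4
[-0.52965867  0.29196178 -1.39383685] 60.416764318943024
[ 0.48173737  0.98449236 -0.86226769] 60.41677504777908
[-0.05903653 -0.96219176 -1.31425198] 60.4158541560173
[-0.00933769  0.35979315 -1.14969702] 60.41655868291855
```

k pulls only about 1.3 N, so m is the heavier one. I'll set k down and re-grasp m.

```bash
python3 -m handwheel '[{"delta_pos":[0,0,0.008],"roll":0},{"delta_pos":[0,0,0.016],"roll":0},{"delta_pos":[0,0,0.021],"roll":0},{"delta_pos":[0,0,0.0235],"roll":0},{"delta_pos":[0,0,0.0245],"roll":0},{"delta_pos":[0,0,0.0245],"roll":0},{"delta_pos":[0,0,0.0245],"roll":0}]'
python3 -m handwheel '[{"delta_pos":[0,0,0],"roll":0},{"delta_pos":[0,0,0],"roll":0},{"delta_pos":[0,0,0],"roll":0},{"delta_pos":[0,0,0],"roll":0},{"delta_pos":[0,0,-0.03],"roll":0},{"delta_pos":[0,0,-0.08],"roll":0},{"delta_pos":[0,0,-0.1],"roll":0},{"delta_pos":[0,0,-0.1],"roll":0},{"delta_pos":[0,0,-0.1],"roll":0}]' 1
python3 - <<'E'
from h import *
p=cam("wrist"); top(p,530,640,-139,-40); top(p,500,630,-280,-170)
p=cam("scene"); top(p,450,600,190,320,50,66);save(p,"s2")
go(586.8,-89,200,-12)
E
```

```text
time_s: 12.12
ee_pos: [558.8, -222.3, 101.9]
ee_rot: [0.998, -0.061, 0.0, 0.0]
ft_force: [-0.5, 0.8, -0.3]
finger_gap: 39.7
finger_force: 60.6
time_s: 13.25
ee_pos: [558.2, -221.9, 200.9]
ee_rot: [0.998, -0.061, -0.001, -0.0]
ft_force: [-0.3, 0.3, -0.6]
finger_gap: 85.7
finger_force: 0.0
top 8406 [585.8 -89.4] [41.4 66.1] 77.57 z 115.7
top 7314 [ 557.5 -221.9] [39.  66.3] 83.18 z 115.8
top 2048 [524.5 254. ] [139.2  98.7] 11.31 z 58.9
ee [ 558.1 -221.9  200.5] zaxis [-0.002  0.001 -1.   ] t 13.35 F [ 0.5  0.5 -0.5] gap 85.7
delta [ 0.0123 -0.1354  0.0006] roll 0.833 dist 0.13597870411055937
```

```bash
python3 -c "
from h import *
go(522,252,250,11.3)"
```

```text
ee [ 558.1 -221.9  200.5] zaxis [-0.002  0.001 -1.   ] t 13.35 F [ 0.5  0.5 -0.5] gap 85.7
delta [-0.0937 -0.466  -0.0491] roll -3.051 dist 0.4778423453773679
```

```bash
python3 -m handwheel '[{"delta_pos":[-0.0117,-0.058,-0.006],"roll":-0.5},{"delta_pos":[-0.0937,-0.466,-0.049],"roll":-3.05},{"delta_pos":[-0.0937,-0.466,-0.049],"roll":-3.05},{"delta_pos":[-0.0937,-0.466,-0.049],"roll":-3.05},{"delta_pos":[-0.0937,-0.466,-0.049],"roll":-3.05},{"delta_pos":[-0.0937,-0.466,-0.049],"roll":-3.05},{"delta_pos":[-0.0937,-0.466,-0.049],"roll":-3.05},{"delta_pos":[-0.0937,-0.466,-0.049],"roll":-3.05},{"delta_pos":[-0.0937,-0.466,-0.049],"roll":-3.05},{"delta_pos":[-0.0937,-0.466,-0.049],"roll":-3.05}]' 1
python3 -m handwheel '[{"delta_pos":[0,0,0],"roll":0},{"delta_pos":[0,0,0],"roll":0},{"delta_pos":[0,0,0],"roll":0}]'
python3 - <<'E'
from h import *
p=cam("wrist");save(p,"w2");np.savez("w2.npz",**{k:np.array(p[k]) for k in p})
top(p,430,620,170,330,52,66)
W=cloud(p);c=p["pixels"].astype(int)
o=(c[...,0]>150)&(c[...,1]<c[...,0]*.75)&(c[...,2]<80)&(abs(W[...,0]-522)<50)&(abs(W[...,1]-252)<45)&(W[...,2]<50)
q=W[o];print("seat",len(q),cv2.minAreaRect(q[:,:2].astype(np.float32)),np.percentile(q[:,2],[5,50,95]))
w=(c.min(-1)>90)&(abs(W[...,0]-522)<60)&(abs(W[...,1]-252)<50)&(W[...,2]<62)&(W[...,2]>40)
q=W[w];print("white",len(q),cv2.minAreaRect(q[:,:2].astype(np.float32)),np.percentile(q[:,2],[5,50,95]))
go(586.8,-89,200,-12)
E
```

```text
time_s: 14.6
ee_pos: [522.4, 250.9, 249.9]
ee_rot: [0.995, 0.098, -0.001, 0.001]
ft_force: [-0.7, 0.2, -0.6]
finger_gap: 85.4
finger_force: 0.0
time_s: 14.98
ee_pos: [522.7, 251.1, 250.8]
ee_rot: [0.995, 0.098, 0.0, 0.0]
ft_force: [1.0, -0.5, 0.3]
finger_gap: 85.5
finger_force: 0.0
top 13922 [521.  253.4] [138.6  98.7] 11.3 z 58.6
seat 1113 ((520.3027954101562, 253.30044555664062), (64.90889739990234, 39.587669372558594), 11.152987480163574) [30.68729699 31.90642326 33.12568523]
white 1400 ((520.9721069335938, 253.00592041015625), (85.27590942382812, 58.75697326660156), 11.301952362060547) [51.10377908 55.05109005 58.74664297]
ee [522.6 251.3 250.9] zaxis [ 0.  0. -1.] t 15.025 F [-0.6  0.2  0.1] gap 85.5
delta [-0.0035  0.3463  0.0509] roll 3.875 dist 0.35004991533591995
```

View pics/w2.png

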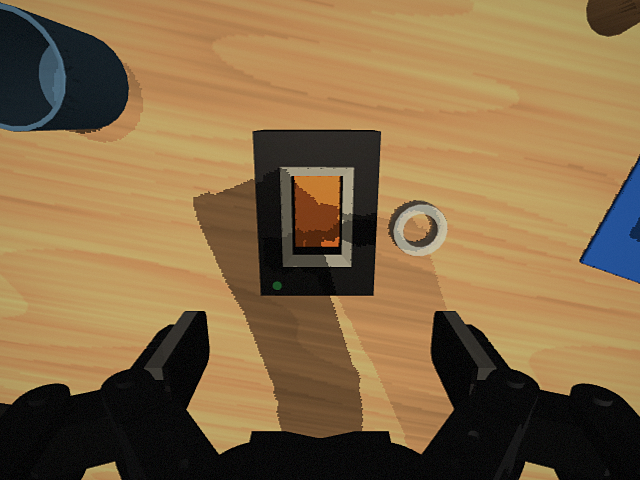

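The dock's mouth shows at (317,217) with the orange seat in it, and the tape is clear of it. In wrist-camera terms the dock is at (521,253.2), yaw 11.3°, with the seat about 27 mm down. Going back for m.

```bash
python3 -m handwheel '[{"delta_pos":[0,0.04,0],"roll":0.5},{"delta_pos":[-0.0035,0.3463,0.05],"roll":3.875},{"delta_pos":[-0.0035,0.3463,0.05],"roll":3.875},{"delta_pos":[-0.0035,0.3463,0.05],"roll":3.875},{"delta_pos":[-0.0035,0.3463,0.05],"roll":3.875},{"delta_pos":[-0.0035,0.3463,0.05],"roll":3.875},{"delta_pos":[-0.0035,0.3463,0.05],"roll":3.875},{"delta_pos":[-0.0035,0.3463,0.05],"roll":3.875},{"delta_pos":[-0.0035,0.3463,0.05],"roll":3.875}]' 1
python3 -c "
from h import *
go(586.8,-89,100,-12)"
```

```text
time_s: 16.15
ee_pos: [587.0, -86.8, 201.0]
ee_rot: [0.995, -0.103, 0.0, -0.0]
ft_force: [0.2, 0.1, -0.5]
finger_gap: 85.4
finger_force: 0.0
ee [587.  -86.8 201. ] zaxis [ 0.     0.001 -1.   ] t 16.15 F [ 0.2  0.1 -0.5] gap 85.4
delta [0.0002 0.0023 0.101 ] roll 0.028 dist 0.10106646931179734
```

```bash
python3 -m handwheel '[{"delta_pos":[0,0.0015,0.03],"roll":0.02},{"delta_pos":[0,0.0015,0.06],"roll":0.02},{"delta_pos":[0,0.0015,0.085],"roll":0.02},{"delta_pos":[0,0.0015,0.1],"roll":0.02},{"delta_pos":[0,0.0015,0.1],"roll":0.02},{"delta_pos":[0,0.0015,0.1],"roll":0.02}]' 1
python3 -m handwheel '[{"delta_pos":[0,0,0],"roll":0},{"delta_pos":[0,0,0],"roll":0},{"delta_pos":[0,0,0],"roll":0},{"delta_pos":[0,0,0],"roll":0},{"delta_pos":[0,0,0],"roll":0},{"delta_pos":[0,0,0],"roll":0}]' 0
python3 -m handwheel '[{"delta_pos":[0,0,-0.02],"roll":0},{"delta_pos":[0,0,-0.06],"roll":0},{"delta_pos":[0,0,-0.1],"roll":0},{"delta_pos":[0,0,-0.1],"roll":0},{"delta_pos":[0,0,-0.1],"roll":0},{"delta_pos":[0,0,-0.1],"roll":0}]'
python3 - <<'E'
from h import *
p=cam("side"); top(p,520,650,-150,-30,205,230);save(p,"s3")
go(521.6,254,200,11.3)
E
```

```text
time_s: 16.9
ee_pos: [587.2, -89.7, 101.7]
ee_rot: [0.994, -0.105, 0.001, -0.0]
ft_force: [-0.0, -0.0, 0.2]
finger_gap: 85.5
finger_force: 0.0
time_s: 17.65
ee_pos: [586.9, -89.9, 101.4]
ee_rot: [0.994, -0.105, 0.0, -0.0]
ft_force: [-0.8, 0.7, 6.1]
finger_gap: 39.5
finger_force: 60.5
time_s: 18.4
ee_pos: [585.5, -89.8, 198.9]
ee_rot: [0.994, -0.105, -0.002, 0.0]
ft_force: [-0.5, 0.8, -5.0]
finger_gap: 39.5
finger_force: 63.1
top 193 [ 582.6 -108.9] [68.3 63.4] 83.78 z 211.9
ee [585.7 -89.8 199.1] zaxis [-0.003  0.    -1.   ] t 18.45 F [ 1.3  1.1 -4.9] gap 39.2
delta [-0.1346 -0.3228 -0.0006] roll -3.896 dist 0.3497146843453653
```

```bash
python3 -m handwheel '[{"delta_pos":[-0.01,-0.02,0],"roll":-0.3},{"delta_pos":[-0.03,-0.06,0],"roll":-0.8},{"delta_pos":[-0.05,-0.11,0],"roll":-1.4},{"delta_pos":[-0.07,-0.16,0],"roll":-2.0},{"delta_pos":[-0.09,-0.21,0],"roll":-2.6},{"delta_pos":[-0.11,-0.26,0],"roll":-3.2},{"delta_pos":[-0.125,-0.3,0],"roll":-3.7},{"delta_pos":[-0.1346,-0.3228,0],"roll":-3.896},{"delta_pos":[-0.1346,-0.3228,0],"roll":-3.896},{"delta_pos":[-0.1346,-0.3228,0],"roll":-3.896}]' 0
python3 - <<'E'
from h import *
for i in range(3):cam("side")
go(521.6,254,200,11.3)
p=cam("wrist");save(p,"w3")
# cart top near view
W=cloud(p);m=(abs(W[...,2]-213)<4)&(abs(W[...,0]-521)<60)&(abs(W[...,1]-254)<40)
q=W[m];print(len(q),cv2.minAreaRect(q[:,:2].astype(np.float32)) if len(q) else 0)
top(p,430,620,170,330,54,63)
E
```

```text
time_s: 19.7
ee_pos: [522.5, 252.7, 200.4]
ee_rot: [0.995, 0.098, -0.0, 0.001]
ft_force: [-0.5, -0.6, -5.8]
finger_gap: 39.2
finger_force: 63.2
ee [522.9 252.5 200.7] zaxis [-0.    -0.001 -1.   ] t 19.85 F [ 0.8 -0.4 -5.5] gap 39.0
delta [-0.0009 -0.0017  0.0007] roll -0.022 dist 0.0021087293604176013
21552 ((525.8287963867188, 252.9427947998047), (58.88265609741211, 66.22871398925781), 11.366713523864746)
top 10481 [539.3 257.2] [101.   98.9] 11.23 z 58.7
```

View pics/w3.png

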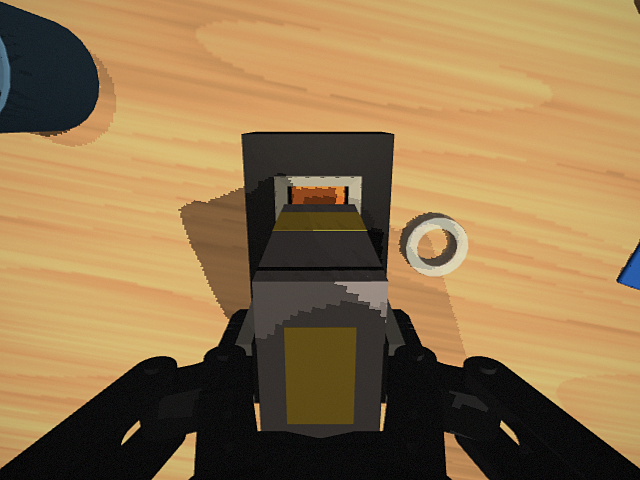

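The held cartridge's top is at (320,350), with the dock and the open end of its well right behind it at (318,190). I'll correct the small offset and descend to just above the mouth.

```bash
python3 -m handwheel '[{"delta_pos":[-0.0009,-0.0017,0.01],"roll":-0.02},{"delta_pos":[-0.0009,-0.0017,0.022],"roll":-0.02},{"delta_pos":[-0.0009,-0.0017,0.032],"roll":-0.02},{"delta_pos":[-0.0009,-0.0017,0.036],"roll":-0.02},{"delta_pos":[-0.0009,-0.0017,0.036],"roll":-0.02},{"delta_pos":[-0.0009,-0.0017,0.036],"roll":-0.02},{"delta_pos":[-0.0009,-0.0017,0.036],"roll":-0.02}]' 0
python3 - <<'E'
from h import *
p=cam("wrist");go(521.6,254,165,11.3)
# dock & cart in dock-aligned axes, from wrist camera
a=np.radians(11.3);X=np.array([np.cos(a),np.sin(a)]);Y=np.array([-X[1],X[0]])
W=cloud(p);xy=W[...,:2]-[521,253.2];x=xy@X;y=xy@Y;z=W[...,2];ok=p["depth"]>60
c=p["pixels"].astype(int)
q=ok&(abs(z-58.7)<3)&(x>40)&(x<85)&(abs(y)<60);print("dock: far x",np.percentile(x[q],99.5),"y edges",np.percentile(y[q],[.5,99.5]))
# front face of cart
for lo,hi in((75,95),(95,110),(120,140),(140,160)):
    f=ok&(z>lo)&(z<hi)&(x>20)&(x<45)&(abs(y)<30)
    if f.sum()>20: print(lo,f.sum(),"face x",np.median(x[f]),"y",np.percentile(y[f],[1,99]))
t=ok&(abs(z-np.median(z[ok&(z>170)&(z<185)&(abs(x)<30)]))<3)&(abs(x)<40)&(abs(y)<19.5+3)
print("top z",np.median(z[t]),"y",np.percentile(y[t],[1,99]),"far x",np.percentile(x[t],99.5))
E
```

```text
time_s: 20.78
ee_pos: [521.5, 255.5, 165.2]
ee_rot: [0.995, 0.099, 0.0, -0.0]
ft_force: [-0.4, 1.1, -4.6]
finger_gap: 39.0
finger_force: 63.2
ee [521.5 255.4 165.1] zaxis [ 0.001  0.    -1.   ] t 20.825 F [-0.5  0.4 -5.4] gap 39.7
delta [-0.0001  0.0014  0.0001] roll 0.019 dist 0.001441997573277664
dock: far x 69.81901706483455 y edges [-49.28484004  49.59909271]
75 616 face x 32.63049510807991 y [-17.05074736  22.20273146]
95 624 face x 32.76081767816902 y [-17.27067084  22.18897642]
120 1344 face x 32.61135870510908 y [-17.31184444  21.91433912]
140 1918 face x 32.56371806565629 y [-17.37116961  21.82468525]
top z 179.68724550133288 y [-19.2752794   21.80182894] far x 32.809159888797076
```

```bash
cat > chk.py <<'E'
from h import *
p=cam("wrist");go(521.6,254,165,11.3)
a=np.radians(11.3);X=np.array([np.cos(a),np.sin(a)]);Y=np.array([-X[1],X[0]])
W=cloud(p);xy=W[...,:2]-[521,253.2];x=xy@X;y=xy@Y;z=W[...,2];ok=p["depth"]>60
q=ok&(abs(z-58.7)<3)&(x>45)&(x<85)&(abs(y)<60)
f=ok&(z>72)&(z<150)&(x>20)&(x<45)&(abs(y)<30)
d=[np.percentile(x[q],99.5)-70,np.percentile(y[q],[.5,99.5]).mean()];c=[np.median(x[f])-33,np.percentile(y[f],[1,99]).mean()]
k=np.polyfit(y[f],x[f],1)
print("dock",np.round(d,2),"cart",np.round(c,2),"cart-dock",np.round(np.subtract(c,d),2),"rel yaw deg",-np.degrees(np.arctan(k[0])),"F",ctrl.state()["ft_force"])
E
python3 -m handwheel '[{"delta_pos":[0.0002,0.0022,0.003],"roll":0.0},{"delta_pos":[0.0002,0.0022,0.003],"roll":0},{"delta_pos":[0.0002,0.0022,0.003],"roll":0},{"delta_pos":[0.0002,0.0022,0.003],"roll":0}]' 0
python3 chk.py
```

```text
time_s: 21.32
ee_pos: [521.9, 253.3, 161.8]
ee_rot: [0.995, 0.1, 0.0, -0.0]
ft_force: [-0.1, 0.1, -4.8]
finger_gap: 39.8
finger_force: 63.2
ee [522.  253.3 161.8] zaxis [ 0.  0. -1.] t 21.375 F [ 0.8 -0.  -4.7] gap 39.1
delta [-0.0002 -0.0008 -0.0032] roll 0.019 dist 0.0032570314090620356
dock [-0.11  0.12] cart [-0.37  0.16] cart-dock [-0.26  0.05] rel yaw deg 0.14227519191569887 F [ 0.80600156 -0.01566089 -4.72530345]
```

Aligned to about 0.3 mm. Descending into the well.

```bash
python3 -m handwheel '[{"delta_pos":[0,0,0.003],"roll":0},{"delta_pos":[0,0,0.006],"roll":0},{"delta_pos":[0,0,0.009],"roll":0},{"delta_pos":[0,0,0.012],"roll":0},{"delta_pos":[0,0,0.014],"roll":0},{"delta_pos":[0,0,0.016],"roll":0},{"delta_pos":[0,0,0.018],"roll":0},{"delta_pos":[0,0,0.02],"roll":0}]' 0
python3 chk.py
```

```text
time_s: 22.38
ee_pos: [521.9, 253.3, 141.7]
ee_rot: [0.995, 0.099, 0.0, -0.0]
ft_force: [0.5, -0.6, -6.2]
finger_gap: 39.6
finger_force: 63.2
ee [521.9 253.2 141.5] zaxis [-0. -0. -1.] t 22.425 F [ 0.4 -0.4 -4.9] gap 39.5
delta [-0.0001 -0.0008 -0.0235] roll 0.019 dist 0.023540471496543824
dock [-0.    0.11] cart [-0.38 -0.03] cart-dock [-0.37 -0.13] rel yaw deg 0.14185437921355584 F [ 0.36403966 -0.42184592 -4.86638442]
```

```bash
python3 -m handwheel '[{"delta_pos":[0,0,0.002],"roll":0},{"delta_pos":[0,0,0.004],"roll":0},{"delta_pos":[0,0,0.006],"roll":0},{"delta_pos":[0,0,0.008],"roll":0},{"delta_pos":[0,0,0.01],"roll":0},{"delta_pos":[0,0,0.011],"roll":0},{"delta_pos":[0,0,0.012],"roll":0}]' 0
python3 -m handwheel '[{"delta_pos":[0,0,0.0005],"roll":0},{"delta_pos":[0,0,0.001],"roll":0},{"delta_pos":[0,0,0.0015],"roll":0},{"delta_pos":[0,0,0.002],"roll":0}]' 0
python3 -m handwheel '[{"delta_pos":[0,0,0.0005],"roll":0},{"delta_pos":[0,0,0.001],"roll":0},{"delta_pos":[0,0,0.0015],"roll":0},{"delta_pos":[0,0,0.002],"roll":0}]' 0
python3 -m handwheel '[{"delta_pos":[0,0,0.0005],"roll":0},{"delta_pos":[0,0,0.001],"roll":0},{"delta_pos":[0,0,0.0015],"roll":0},{"delta_pos":[0,0,0.002],"roll":0}]' 0
```

```text
time_s: 23.3
ee_pos: [521.9, 253.3, 129.8]
ee_rot: [0.995, 0.099, 0.0, -0.0]
ft_force: [0.6, -0.2, -5.4]
finger_gap: 39.4
finger_force: 63.2
time_s: 23.8
ee_pos: [521.9, 253.2, 127.8]
ee_rot: [0.995, 0.099, -0.0, -0.0]
ft_force: [-0.0, -0.3, -4.0]
finger_gap: 39.3
finger_force: 63.2
time_s: 24.3
ee_pos: [522.0, 253.3, 126.1]
ee_rot: [0.995, 0.099, 0.0, -0.0]
ft_force: [-2.9, -0.7, 4.1]
finger_gap: 39.3
finger_force: 64.3
time_s: 24.8
ee_pos: [522.0, 253.3, 123.8]
ee_rot: [0.995, 0.099, 0.0, -0.0]
ft_force: [-2.0, -1.4, 4.0]
finger_gap: 39.6
finger_force: 64.3
```

```bash
python3 -m handwheel '[{"delta_pos":[0,0,0.0007],"roll":0},{"delta_pos":[0,0,0.0014],"roll":0},{"delta_pos":[0,0,0.0021],"roll":0},{"delta_pos":[0,0,0.0028],"roll":0},{"delta_pos":[0,0,0.0035],"roll":0},{"delta_pos":[0,0,0.0042],"roll":0},{"delta_pos":[0,0,0.0049],"roll":0},{"delta_pos":[0,0,0.0056],"roll":0},{"delta_pos":[0,0,0.006],"roll":0},{"delta_pos":[0,0,0.006],"roll":0}]' 0
python3 -m handwheel '[{"delta_pos":[0,0,0.0004],"roll":0},{"delta_pos":[0,0,0.0008],"roll":0},{"delta_pos":[0,0,0.001],"roll":0}]' 0
python3 -m handwheel '[{"delta_pos":[0,0,0.0003],"roll":0},{"delta_pos":[0,0,0.0005],"roll":0},{"delta_pos":[0,0,0.0005],"roll":0}]' 0
```

```text
time_s: 26.05
ee_pos: [521.9, 253.3, 117.7]
ee_rot: [0.995, 0.099, 0.0, -0.0]
ft_force: [-0.6, -0.6, 2.8]
finger_gap: 39.4
finger_force: 64.3
time_s: 26.42
ee_pos: [521.9, 253.3, 116.8]
ee_rot: [0.995, 0.099, 0.0, -0.0]
ft_force: [-1.2, 0.8, 4.4]
finger_gap: 39.6
finger_force: 64.3
time_s: 26.8
ee_pos: [521.9, 253.3, 116.3]
ee_rot: [0.995, 0.099, 0.0, -0.0]
ft_force: [-1.3, 0.3, 4.0]
finger_gap: 39.6
finger_force: 64.3
```

Now 0.5 mm steps, watching the force.

```bash
python3 -m handwheel '[{"delta_pos":[0,0,0.0003],"roll":0},{"delta_pos":[0,0,0.0005],"roll":0},{"delta_pos":[0,0,0.0005],"roll":0}]' 0 | sed -n '2p;4p'
```

```text
ee_pos: [521.9, 253.3, 115.8]
ft_force: [-0.1, 0.1, 3.4]
```

```bash
python3 -m handwheel '[{"delta_pos":[0,0,0.0003],"roll":0},{"delta_pos":[0,0,0.0005],"roll":0},{"delta_pos":[0,0,0.0005],"roll":0}]' 0 | sed -n '2p;4p'
```

```text
ee_pos: [521.9, 253.2, 115.3]
ft_force: [-0.8, -0.6, 3.6]
```

```bash
python3 -m handwheel '[{"delta_pos":[0,0,0.0003],"roll":0},{"delta_pos":[0,0,0.0004],"roll":0},{"delta_pos":[0,0,0.0004],"roll":0}]' 0 | sed -n '2p;4p'
```

```text
ee_pos: [522.0, 253.3, 114.9]
ft_force: [-1.2, -0.3, 4.1]
```

```bash
python3 -m handwheel '[{"delta_pos":[0,0,0.0002],"roll":0},{"delta_pos":[0,0,0.0004],"roll":0},{"delta_pos":[0,0,0.0004],"roll":0}]' 0 | sed -n '2p;4p'
```

```text
ee_pos: [521.9, 253.3, 114.5]
ft_force: [-0.7, 0.2, 4.3]
```

```bash
python3 -m handwheel '[{"delta_pos":[0,0,0.0002],"roll":0},{"delta_pos":[0,0,0.0004],"roll":0},{"delta_pos":[0,0,0.0004],"roll":0}]' 0 | sed -n '2p;4p'
```

```text
ee_pos: [521.9, 253.3, 114.1]
ft_force: [-0.3, 0.3, 4.1]
```

```bash
python3 -m handwheel '[{"delta_pos":[0,0,0.0002],"roll":0},{"delta_pos":[0,0,0.0003],"roll":0},{"delta_pos":[0,0,0.0003],"roll":0}]' 0 | sed -n '2p;4p'
```

```text
ee_pos: [521.9, 253.3, 113.8]
ft_force: [-0.2, 0.4, 4.7]
```

```bash
python3 -m handwheel '[{"delta_pos":[0,0,0.0002],"roll":0},{"delta_pos":[0,0,0.0003],"roll":0},{"delta_pos":[0,0,0.0003],"roll":0}]' 0 | sed -n '2p;4p'
```

```text
ee_pos: [522.0, 253.3, 113.6]
ft_force: [-0.5, 1.4, 5.8]
```

```bash
python3 -m handwheel '[{"delta_pos":[0,0,0.0002],"roll":0},{"delta_pos":[0,0,0.0003],"roll":0},{"delta_pos":[0,0,0.0003],"roll":0}]' 0 | sed -n '2p;4p'
```

```text
ee_pos: [522.0, 253.3, 113.6]
ft_force: [-1.0, 0.4, 8.3]
```

```bash
python3 -m handwheel '[{"delta_pos":[0,0,0.0002],"roll":0},{"delta_pos":[0,0,0.0003],"roll":0},{"delta_pos":[0,0,0.0003],"roll":0}]' 0 | sed -n '2p;4p'
```

```text
ee_pos: [522.0, 253.3, 113.5]
ft_force: [-2.3, 0.1, 11.2]
```

```bash
python3 -m handwheel '[{"delta_pos":[0,0,0.0003],"roll":0},{"delta_pos":[0,0,0.0006],"roll":0},{"delta_pos":[0,0,0.0006],"roll":0}]' 0 | sed -n '2p;4p'; python3 -c "
from h import *
for i in range(3): cam('side');s=ctrl.state();print(s['ft_force'],s['ee_pos'][2])"
```

```text
ee_pos: [522.1, 253.3, 113.5]
ft_force: [-3.4, -0.7, 16.8]
[-3.10183635 -0.73070774 17.30727753] 113.4438978903847
[-3.9425542  -1.37725369 17.97968505] 113.47060152106926
[-2.7661081   0.42188321 16.28059638] 113.47797043846579
```

The stop is reached: the force rose to 17 N with no further motion. Relieving the load, then letting go and rising.

```bash
python3 -m handwheel '[{"delta_pos":[0,0,-0.0005],"roll":0},{"delta_pos":[0,0,-0.001],"roll":0},{"delta_pos":[0,0,-0.001],"roll":0}]' 0 | sed -n '2p;4p'
python3 -m handwheel '[{"delta_pos":[0,0,0],"roll":0},{"delta_pos":[0,0,0],"roll":0},{"delta_pos":[0,0,0],"roll":0},{"delta_pos":[0,0,0],"roll":0},{"delta_pos":[0,0,0],"roll":0},{"delta_pos":[0,0,-0.01],"roll":0},{"delta_pos":[0,0,-0.04],"roll":0},{"delta_pos":[0,0,-0.08],"roll":0},{"delta_pos":[0,0,-0.12],"roll":0},{"delta_pos":[0,0,-0.12],"roll":0}]' 1
python3 - <<'E'
from h import *
p=cam("wrist");save(p,"w4");top(p,430,620,170,330,115,140)
s=cam("side");save(s,"s4");top(s,430,620,190,330,115,140);top(s,500,640,-300,-140,107,130);print(ctrl.state()["ft_force"])
E
```

```text
ee_pos: [522.0, 253.3, 113.5]
ft_force: [-1.6, -0.3, 8.0]
time_s: 32.33
ee_pos: [523.4, 254.0, 237.2]
ee_rot: [0.995, 0.099, 0.003, -0.001]
ft_force: [-0.1, -0.0, 0.4]
finger_gap: 85.1
finger_force: 0.0
top 6034 [520.9 253.5] [66.  38.8] 11.51 z 128.0
top 221 [520.3 249. ] [62.4 40.9] 11.47 z 126.4
top 611 [ 558.  -223.2] [40.8 62.3] 83.01 z 114.3
[-0.60488503 -0.44220523 -1.42356514]
```

View pics/s4.png

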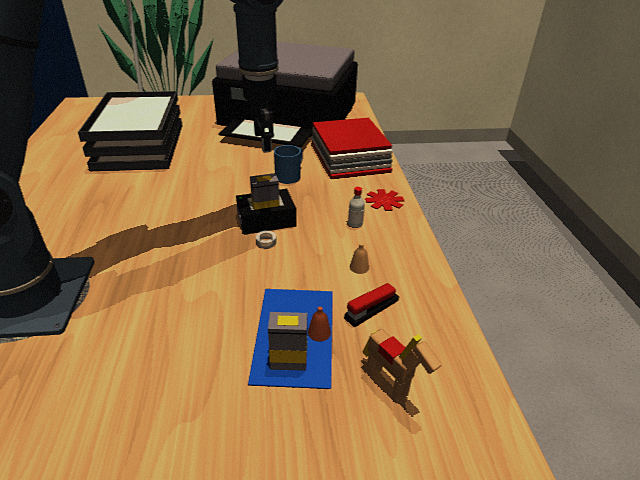

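The side view shows the heavy cartridge upright in the dock at (265,195) and the light one on the tray at (288,340). Everything else is in place and the gripper is clear.

```bash
python3 -c "
from station import ctrl
print(ctrl.sign_off())"
```

```text
the job is handed in; nothing more can be done
None
```

I've handed the job in: the heavier cartridge (the one nearer the dock, about 5.2 N against about 1.3 N) is upright in the dock with its seat pushed to the stop at about 17 N wrist force, and the lighter one is standing on the tray. I saw nothing else disturbed; the sign-off returned no verdict.

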